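# True up the swing fence of a gel-trimming board with a square

### The job

The swing fence of the gel-trimming board has been knocked out of true. Pick up the steel square by its black grip and press its two outer edges firmly but gently into the corner of the board, against the fixed rail and the fence at the same time, until the fence has swung flush along the square with no gap at either face, and keep it pressed on both for two seconds, never harder than about 2 kg (20 N) on either. Then take the square out without disturbing the fence, which must stay square to the rail within a degree, lay it flat on the worktop clear of the board, and leave everything else on the bench alone.

Things in the scene. Friction and masses are not known exactly. Their poses are not given: they have to be found in the camera images.
- board: Gel-trimming board fixed to the worktop: white plate with a grey 20 mm grid, 250 mm along its x, 210 mm along its y, upper face 13 mm above the worktop, on rubber feet. Origin: centre of its underside, on the worktop; z up.
- rail: Fixed bright steel rail along the board's -y edge, 250 mm along the board's x, 18 mm wide, standing 14 mm above the board's face. Its inner face looks along the board's +y, at y = -87 mm in the board's frame. Its origin and axes are the board's.
- corner (a point): Point on the board's upper face (13 mm above the worktop) where the rail's inner face meets the plane of the true fence's inner face: x = +95, y = -87 mm in the board's frame; axes the board's. With the square pressed home its grip centre is 40 mm from here along the board's -x and 40 mm along its +y.
- fence (a joint): Swing fence angle. 0 = true, square to the rail, inner face looking along the board's -x; positive = free end swung in over the board towards -x (corner too narrow). Starts +0.10 to +0.26 rad; range -0.2 to +0.35. Friction pivot, 0.2 N m: yields to 2 or 3 N at the tip of the square's edge, stays where left, has no stop at 0; with the square flush along it, it yields no more.
- fence_pivot (a point): Pivot of the swing fence, on the bar's top, 14 mm above the board's face, under a dark thumb nut (top 11 mm higher); at x = +104, y = -77 mm in the board's frame. The bright steel bar is 18 mm wide, 14 mm high, round at the pivot, and reaches 170 mm from it along this point's +y; its inner face looks along this point's -x. Axes turn with the fence.
- square_grip (a point): Centre of the black grip of the loose dark steel square (0.3 kg), 34 mm above its underside; axes the square's, z up when flat. The grip is an upright bar 14 mm thick, 56 mm long, from 10 to 46 mm above the underside, running along the square's (+x,+y) diagonal: grasp it from above, closing along the (+x,-y) diagonal. It starts flat on the worktop left of the board.
- square_rail_heel (a point): Free end of the square's true outer edge that goes on the rail: the edge of the leg along the square's -x, at y = -40 mm from the grip, from x = -70 mm (this point) to +34 mm; 5 mm above the underside. The square is a flat L, 10 mm thick, legs 20 mm wide, with a brace under the grip; its outside corner is cut back 6 mm. In use the square's axes point as the board's do.
- square_rail_toe (a point): Other end of that rail edge, by the cut-back corner: x = +34, y = -40 mm from the grip, 5 mm above the underside.
- square_fence_toe (a point): End, by the cut-back corner, of the square's true outer edge that goes on the fence: the edge of the leg along the square's +y, at x = +40 mm from the grip, from y = -34 mm (this point) to +70 mm; 5 mm above the underside.
- square_fence_tip (a point): Free end of that fence edge: x = +40, y = +70 mm from the grip, 5 mm above the underside.
- square: The same steel square; origin under the grip centre on its underside, same axes. It rubs on rail, fence and board (friction coefficient about 0.6), so a sideways load may be carried partly by the face it already presses on. Rail and fence stand 14 mm high, the square is 10 mm thick: it may be held up to 4 mm clear of the board while pressed.
- marker: Bystander: black-capped marker pen; leave it alone. Origin: centre of its underside.
- timer: Bystander: small white timer; leave it alone. Origin: centre of its underside.
- tape_yellow: Bystander: yellow tape roll; leave it alone. Origin: centre of its underside.
- petri_dish: Bystander: petri dish; leave it alone. Origin: centre of its underside.
- tube_block: Bystander: orange tube block; leave it alone. Origin: centre of its underside.

How it is judged (in metres and radians):
On the way:
1. the square is pressed on rail and fence at once, over 1 N on each, no gap over 1.5 mm at either end of its two outer edges, and the fence true within a degree, for 1 s (contact force between square and rail above 1 N and contact force between square and fence above 1 N and y of each of square_rail_heel, square_rail_toe in the frame of rail below -0.0855 m and x of each of square_fence_toe, square_fence_tip in the frame of fence_pivot above -0.0105 m and value of joint fence between -0.0175 and 0.0175 rad), for 1 s.
At the end, for the whole second after the job is handed in: the fence stands square to the rail within a degree (0.0175 rad) and the square lies at rest, flat on the worktop itself (its grip centre under 40 mm high, tilt under 0.05 rad), not on the board (value of joint fence between -0.0175 and 0.0175 rad and height (world z) of square_grip below 0.04 m and angle between square_grip's own z axis and vertical below 0.05 rad and linear speed of square below 0.02 m/s); the robot touches nothing.
It fails at once if the square is pressed on the rail with more than 20 N (contact force between square and rail above 20 N).
It fails at once if the square is pressed on the fence with more than 20 N (contact force between square and fence above 20 N).
It fails at once if another thing on the bench (black-capped marker pen, small white timer, yellow tape roll, petri dish, orange tube block) is moved by more than 20 mm (distance of any of marker, timer, tape_yellow, petri_dish, tube_block from where it was at the start of the episode above 0.02 m).
It also fails if it takes over 62 s, if anything falls off the work surface, if the arm or the gripper's body presses on something with over 40 N, if the wrist force passes 120 N, or if a joint passes its speed limit or range.

### The arm

A 6-joint arm with a two-finger parallel gripper is mounted at the origin on a cart in front of the work surface, level with it; the furniture and walls round the work are solid. World frame = base frame: x ahead of the robot, y to its left, z up, the work surface at z = 0. Lengths are in m, angles in degrees, forces in N, time in s.
With the tool pointing down it reaches from about 0.375 to 0.9 m from the base axis. Payload 3.1 kg.
Tool frame: the origin (TCP) lies midway between the tips of the shut fingers; the grasp point (between the pads) lies 19 mm behind it; z points along the fingers, x is the direction in which the jaws open and shut, and the axes are right-handed (so a half turn about z gives the same grasp; the last joint's range is limited). The gripper opens to 87 mm and grips with 3 to 60 N. Pads are 19 mm wide; open, the fingers measure 117 mm over their backs; the gripper's body (75 mm by 190 mm) begins 51 mm behind the grasp point.
Start: joints at [58.757, 30.224, 82.088, -0, 67.689, -10.227], TCP at [0.224, 0.583, 0.223] pointing down, gripper open.
Joint ranges: [-176.69, 176.69], [-43.24, 126.21], [12.49, 139.97], [-82, 262], [0, 151.66], [-163.58, 163.58]. Speed limits (degrees/s): [159.86, 159.86, 180, 180, 180, 180].

### API

Orientations are given as a 3x3 rotation matrix whose columns are the frame's x, y, z axes.
In Python, from plant import robot gives the robot as it stands. The module is installed in compiled form; this text tells all that it offers.
- The arm moves only by the shell command python3 -m handwheel 'ROWS' [FORCE]. ROWS is JSON, one flat list of numbers, 7 for each row, row after row: the closure, from 0 (fully open) to 1 (shut), then the shift along the world's x, y, z in m, then the turn, a rotation vector about the world's x, y, z in degrees. In form: [claw, dx, dy, dz, rx, ry, rz, claw, dx, dy, dz, rx, ry, rz, ...]. A call has 1 to 20 rows; each row shifts and turns the commanded pose from where the row before left it; what a row does not reach is not made up. A row lasts 1/10 s, in which the tool goes at most 50 mm and 8.59 degrees, less where a joint would pass 70% of its speed; a pose out of reach is approached as far as the arm can. A call is refused whole if a number of a shift passes 0.05 or a number of a turn 8.59, either way. A call with a gripper value outside its range is refused whole. The fingers move at their own pace and stop on an object; FORCE is the grip in N (left out, the last holds). Time passes only in rows, so rows that do not move let the fingers close. It gives the time, the measured TCP pose, the force and the opening at its end, in the units of the state.
- robot.sense(): the state, without advancing time (a new reading comes with each control period).
- robot.grab_frame(name): name is "scene" or "top" or "wrist"; returns the picture (420x560x3 uint8, red, green, blue); there is no depth.
- robot.camera_model(name): a dict with "fovy" (degrees; the focal length in pixels is half the picture's height over the tangent of half this angle, whatever the lens; pixels are square), "cx", "cy" (the principal point, pixels), "R" (3x3) and "t" (3): a world point X has camera coordinates R X + t. Camera axes: x right, y down, z forward; pixel columns grow to the right and rows downward; lengths in m; the calibration is good to about 2 mm. A picture is of the moment at which its call begins: read the wrist's pose just before it. camera_model takes no time and is no camera call; for the wrist camera it gives the pose at the moment of the call.
- robot.finish_job(): hands the job in, once; it reports no verdict.
The state is a dict: "t": time; "joint_pos": joint angles; "qd": joint speeds; "joint_torque": joint torques, N m; "tool_pos": TCP position; "orientation": TCP orientation; "contact_force": force on the tool from outside, world axes, zero at the start; "wrist_torque": the same for the moment, N m; "grip_width": opening from 0.0 (shut) to 1.0 (fully open).
Only numpy, scipy, OpenCV 4.12 (cv2) and the standard library are available. Lean on these libraries where they do the work, as an engineer would, in place of code of your own. Each camera call takes 0.05 s, during which the arm holds its last target.

## Working session

There is one attempt and no reset: what is moved stays moved. The work goes in short steps, Python scripts to look and compute and a shell command to move; the robot and the scene stay as the last step left them, time stands still between calls to the robot, and variables do not carry over. Pictures are saved under pics/ and viewed, and the job is handed in when it is done.

```bash
mkdir -p pics
python3 - <<'E'
from plant import robot
import cv2
for n in ("scene","top"):
    im=robot.grab_frame(n); cv2.imwrite(f"pics/{n}0.png",im[:,:,::-1]); m=robot.camera_model(n); print(n,m)
s=robot.sense(); print({k:s[k] for k in("t","tool_pos","orientation","contact_force","grip_width")})
E
```

```text
scene {'fovy': 52.449461915843784, 'cx': 281.5912197002062, 'cy': 203.0130160600812, 'R': array([[-0.13917183,  0.99023907,  0.00760194],
       [ 0.85333695,  0.12381901, -0.50644338],
       [-0.50244129, -0.06399563, -0.86223971]]), 't': array([-0.00987473, -0.45951167,  1.56402333])}
top {'fovy': 42.425295796514916, 'cx': 278.48241958137106, 'cy': 219.6681673090641, 'R': array([[ 8.39043528e-04, -9.99999502e-01,  5.40497568e-04],
       [-9.96219686e-01, -8.82822535e-04, -8.68651748e-02],
       [ 8.68656087e-02, -4.65570654e-04, -9.96219930e-01]]), 't': array([0.06882719, 0.57659603, 1.72427947])}
{'t': 0.1, 'tool_pos': array([0.22377116, 0.58286979, 0.22164932]), 'orientation': array([[ 3.58627242e-01,  9.33480300e-01, -1.01565258e-03],
       [ 9.33478827e-01, -3.58628518e-01, -1.69256670e-03],
       [-1.94421965e-03, -3.41089653e-04, -9.99998052e-01]]), 'contact_force': array([-0.36574261, -0.80201884,  0.4268724 ]), 'grip_width': 0.9990398871752333}
```

View pics/scene0.png

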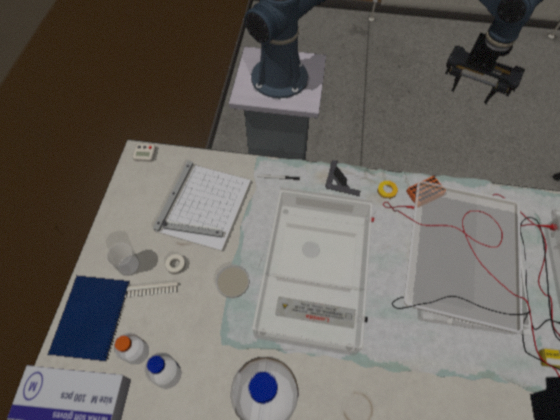

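View pics/top0.png

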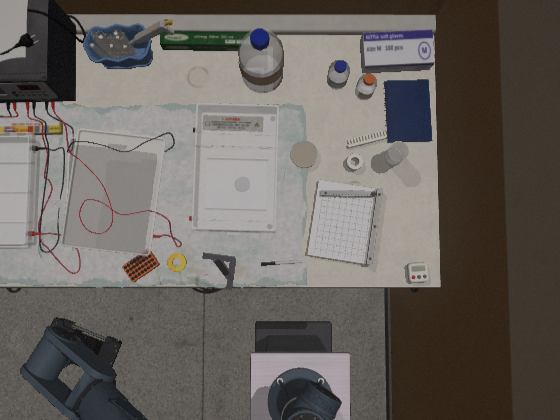

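The scene shows the board at about (205,200) px. In the top view the board is at (345,222) px, and the square is at (218,268) px between the tape and the marker. I'll zoom in on both.

Run:
```python
import cv2
im=cv2.imread("pics/top0.png")
cv2.imwrite("pics/b0.png",cv2.resize(im[170:280,290:400],None,fx=5.4,fy=5.4,interpolation=cv2.INTER_CUBIC))
cv2.imwrite("pics/s0.png",cv2.resize(im[235:300,160:310],None,fx=5.3,fy=5.3,interpolation=cv2.INTER_CUBIC))
im=cv2.imread("pics/scene0.png")
cv2.imwrite("pics/b1.png",cv2.resize(im[130:260,130:270],None,fx=4.5,fy=4.5,interpolation=cv2.INTER_CUBIC))
```

```text
(no output)
```

View pics/b0.png

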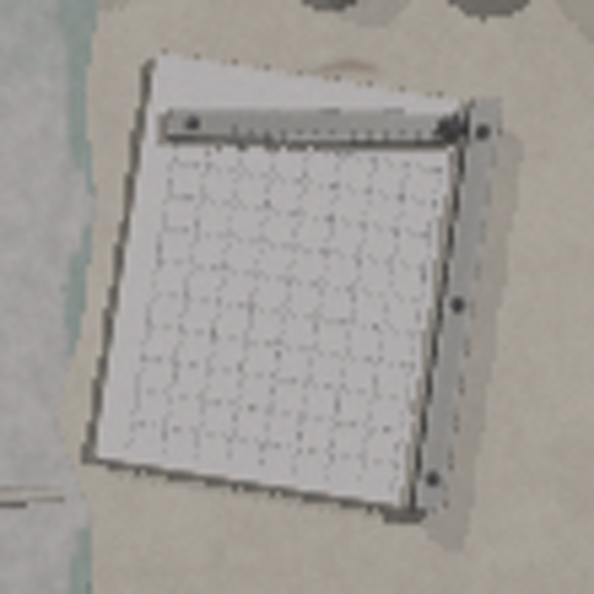

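View pics/s0.png

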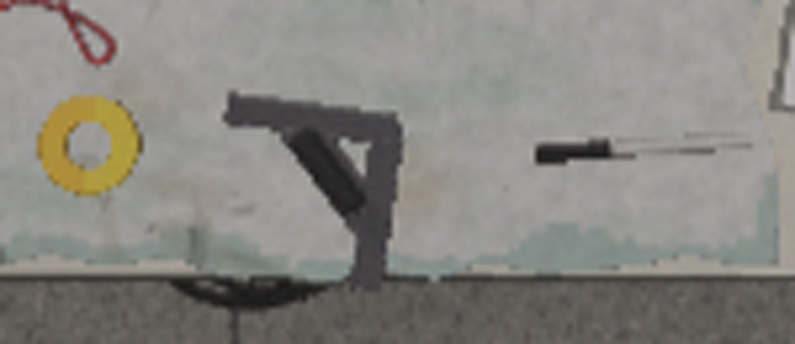

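View pics/b1.png

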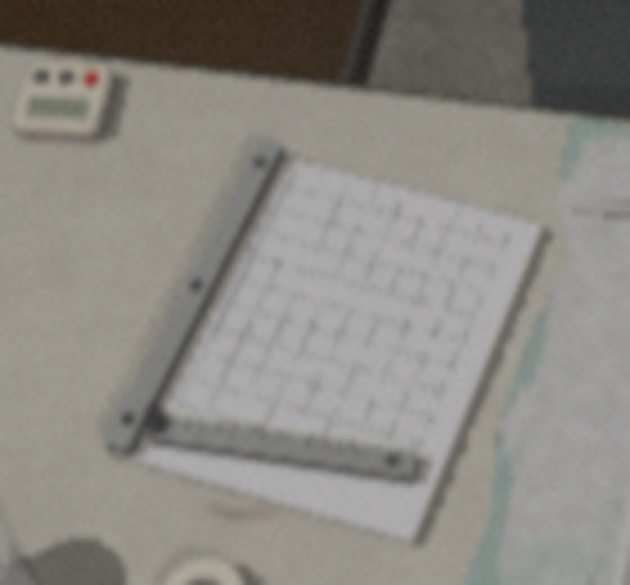

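```bash
cat > h.py <<'E'
import numpy as np, cv2
from plant import robot
def cast(m,u,v,z):
    f=210/np.tan(np.radians(m["fovy"])/2)
    d=m["R"].T@np.array([(u-m["cx"])/f,(v-m["cy"])/f,1]); c=-m["R"].T@m["t"]
    return c+d*(z-c[2])/d[2]
def proj(m,X):
    f=210/np.tan(np.radians(m["fovy"])/2)
    p=m["R"]@np.asarray(X)+m["t"]; return f*p[0]/p[2]+m["cx"],f*p[1]/p[2]+m["cy"]
def snap(name,fn):
    m=robot.camera_model(name); im=robot.grab_frame(name)[:,:,::-1].copy()
    cv2.imwrite(fn,im); np.savez(fn[:-4]+".npz",**{k:np.asarray(v) for k,v in m.items()}); return m,im
def load(fn):
    z=np.load(fn[:-4]+".npz"); return {k:z[k] for k in z},cv2.imread(fn)
def st():
    s=robot.sense(); print("t %.2f"%s["t"],"tcp",np.round(s["tool_pos"],4),"F",np.round(s["contact_force"],2),"M",np.round(s["wrist_torque"],3),"w %.3f"%s["grip_width"],"xang %.2f"%np.degrees(np.arctan2(s["orientation"][1,0],s["orientation"][0,0])),"zax",np.round(s["orientation"][:,2],4)); return s
E
python3 - <<'E'
from h import *
m=robot.camera_model("top")
z=lambda a,b,x0,y0,s:(x0+(a+.5)/s-.5,y0+(b+.5)/s-.5)
S=lambda a,b,h:cast(m,*z(a,b,160,235,5.3),h)[:2].round(4)
B=lambda a,b,h:cast(m,*z(a,b,290,170,5.4),h)[:2].round(4)
print("grip",S(328,170,.046),"fence tip",S(228,92,.01),"corner",S(402,112,.01),"heel",S(382,290,.01))
print("bolts rail",B(483,131,.027),B(458,304,.027),B(432,480,.027),"nut",B(450,127,.038),"free bolt",B(192,122,.027))
print("plate",B(155,55,.013),B(92,460,.013))
E
```

```text
grip [0.425  0.2499] fence tip [0.4725 0.3154] corner [0.4604 0.2088] heel [0.3523 0.2201]
bolts rail [ 0.6607 -0.2567] [ 0.5565 -0.2402] [ 0.4516 -0.2232] nut [ 0.6616 -0.235 ] free bolt [ 0.666 -0.082]
plate [ 0.7089 -0.061 ] [ 0.4636 -0.0219]
```

```bash
python3 -m handwheel '[0,0.0134,-0.0222,0,0,0,-8.1,0,0.0134,-0.0222,0,0,0,-8.1,0,0.0134,-0.0222,0,0,0,-8.1,0,0.0134,-0.0222,0,0,0,-8.1,0,0.0134,-0.0222,0,0,0,-8.1,0,0.0134,-0.0222,0,0,0,-8.1,0,0.0134,-0.0222,0,0,0,-8.1,0,0.0134,-0.0222,0,0,0,-8.1,0,0.0134,-0.0222,0,0,0,-8.1,0,0.0134,-0.0222,0,0,0,-8.1,0,0.0134,-0.0222,0,0,0,-8.1,0,0.0134,-0.0222,0,0,0,-8.1,0,0.0134,-0.0222,0,0,0,-8.1,0,0.0134,-0.0222,0,0,0,-8.1,0,0.0134,-0.0222,0,0,0,-8.1,0,0,0,0,0,0,0,0,0,0,0,0,0,0,0,0,0,0,0,0,0]' 50
python3 - <<'E'
from h import *
st(); snap("wrist","pics/w1.png")
E
```

```text
t: 1.9
tool_pos: [0.4244, 0.2509, 0.2223]
orientation: [[0.61, -0.793, -0.001], [-0.793, -0.61, 0.0], [-0.001, 0.001, -1.0]]
contact_force: [0.7, 0.1, -0.3]
grip_width: 0.998
t 1.90 tcp [0.4244 0.2509 0.2223] F [ 0.67  0.08 -0.29] M [-0.064  0.104  0.004] w 0.998 xang -52.43 zax [-9.e-04  1.e-04 -1.e+00]
```

View pics/w1.png

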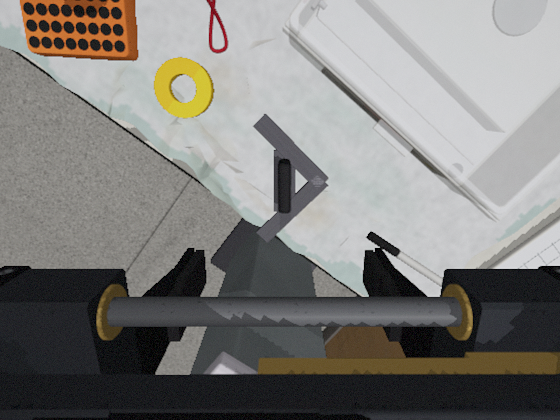

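The wrist view shows the square clearly: grip at (285,186) px, fence-leg tip at (264,118), corner at (326,181), rail heel at (264,238). I'll fit the edges next.

Run:
```python
from h import *
m,im=load("pics/w1.png")
hsv=cv2.cvtColor(im,cv2.COLOR_BGR2HSV)
c=im[100:260,230:350]
g=cv2.cvtColor(c,cv2.COLOR_BGR2GRAY)
print(im[150,293],im[210,300],im[186,285],im[150,330],im[225,275], im[240,240])
cv2.imwrite("pics/w1z.png",cv2.resize(c,None,fx=3.7,fy=3.7,interpolation=cv2.INTER_CUBIC))
# grip: very dark
gm=((g<45)*255).astype('uint8')
for nm,th,h in (("grip",45,.046),):
    cs,_=cv2.findContours(gm,cv2.RETR_EXTERNAL,cv2.CHAIN_APPROX_NONE)
    for k in cs:
        if cv2.contourArea(k)>200:
            r=cv2.minAreaRect(k); b=cv2.boxPoints(r)+[230,100]; P=np.array([cast(m,u,v,h)[:2] for u,v in b]); print(cv2.contourArea(k),r,P.round(4).tolist(),P.mean(0))
```

```text
[97 90 92] [94 87 90] [46 41 41] [200 200 196] [97 89 91] [59 56 58]
595.5 ((53.999996185302734, 85.5), (11.999998092651367, 52.99999237060547), 0.0) [[0.4007, 0.2408], [0.4468, 0.2759], [0.4544, 0.266], [0.4087, 0.2304]] [0.42762758 0.25327833]
```

View pics/w1z.png

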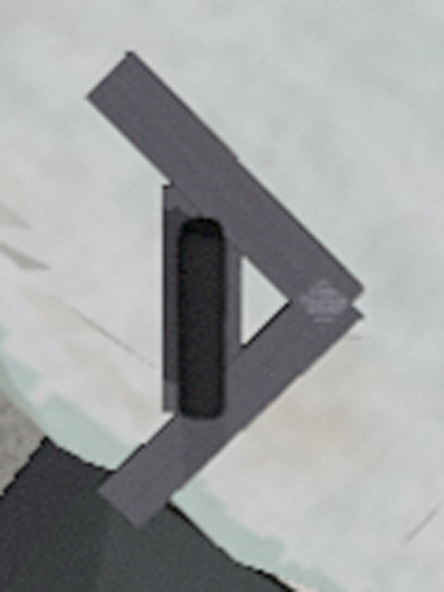

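```bash
cat >> h.py <<'E'
def edge(im,m,p,q,h,n=40,w=5,trim=.08,sign=0):
    """subpixel line near p->q (pixels): strongest gradient across; returns world line (point, dir), residual"""
    g=cv2.GaussianBlur(cv2.cvtColor(im,cv2.COLOR_BGR2GRAY),(3,3),0).astype(np.float32)
    p=np.array(p,float);q=np.array(q,float);d=(q-p)/np.linalg.norm(q-p);nn=np.array([-d[1],d[0]])
    s=np.arange(-w,w+.01,.25);pts=[]
    for a in np.linspace(trim,1-trim,n):
        c=p+(q-p)*a+s[:,None]*nn
        v=cv2.remap(g,c[:,0:1].astype(np.float32),c[:,1:2].astype(np.float32),cv2.INTER_LINEAR)[:,0]
        gr=np.gradient(v); gr=abs(gr) if sign==0 else gr*sign
        i=int(np.argmax(gr)); 
        if gr[i]>1: pts.append(c[i])
    W=np.array([cast(m,u,v,h)[:2] for u,v in pts]).astype(np.float32)
    for _ in range(3):
        vx,vy,x0,y0=cv2.fitLine(W,cv2.DIST_HUBER,0,1e-4,1e-5).ravel()
        r=(W-[x0,y0])@[-vy,vx]; k=abs(r)<max(2*np.median(abs(r)),2e-4); W=W[k]
    a,b=cast(m,*p,h)[:2],cast(m,*q,h)[:2]
    dd=np.array([vx,vy]); dd*=np.sign(dd@(b-a))
    return np.array([x0,y0]),dd,float(np.std(r[k])),len(W)
def ang(d): return float(np.degrees(np.arctan2(d[1],d[0])))
def inter(a,b):
    t=np.linalg.solve(np.array([a[1],-b[1]]).T,b[0]-a[0]); return a[0]+t[0]*a[1]
E
python3 - <<'E'
from h import *
m,im=load("pics/w1.png")
Z=lambda a,b:(230+(a+.5)/3.7-.5,100+(b+.5)/3.7-.5)
fe=edge(im,m,Z(364,290),Z(131,52),.010); re=edge(im,m,Z(142,527),Z(360,315),.010)
print(fe,ang(fe[1])-90); print(re,ang(re[1]))
c=inter(fe,re); yaw=np.radians((ang(fe[1])-90+ang(re[1]))/2)
R=np.array([[np.cos(yaw),-np.sin(yaw)],[np.sin(yaw),np.cos(yaw)]])
print("yaw",np.degrees(yaw),"corner",c,"grip",c+R@[-.04,.04])
m2=robot.camera_model("top")
E
```

```text
(array([0.46817827, 0.27025962], dtype=float32), array([0.12683748, 0.9919235 ], dtype=float32), 1.2317016739871178e-08, 18) -7.286888122558594
(array([0.40658686, 0.21403089], dtype=float32), array([ 0.9916073 , -0.12928644], dtype=float32), 0.00016702883294783533, 32) -7.428360462188721
yaw -7.357624292373657 corner [0.46009618 0.20705432] grip [0.42554802 0.25184745]
```

```bash
python3 -m handwheel '[0,0.0018,0.0014,-0.04,0,0,0,0,0,0,-0.04,0,0,0,0,0,0,-0.04,0,0,0,0,0,0,-0.03,0,0,0,0,0,0,-0.03,0,0,0,0,0,0,-0.0173,0,0,0,0,0,0,-0.01,0,0,0,0,0,0,0,0,0,0,0,0,0,0,0,0,0]' 50
python3 - <<'E'
from h import *
st(); snap("wrist","pics/w2.png")
E
```

```text
t: 2.85
tool_pos: [0.4271, 0.2523, 0.0157]
orientation: [[0.609, -0.793, 0.001], [-0.793, -0.609, 0.0], [0.0, -0.001, -1.0]]
contact_force: [0.1, 1.1, -0.1]
grip_width: 1.002
t 2.85 tcp [0.4271 0.2523 0.0157] F [ 0.12  1.13 -0.13] M [-0.115  0.117 -0.083] w 1.002 xang -52.46 zax [ 8.e-04  3.e-04 -1.e+00]
```

View pics/w2.png

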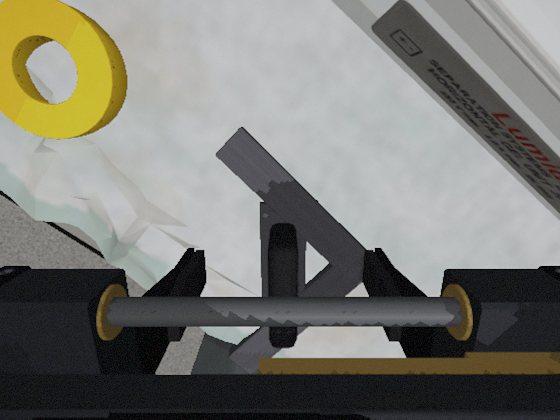

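The grip at (283,285) px lies midway between the fingers (205 and 365 px). Closing now.

```bash
python3 -m handwheel '[0.5,0,0,0,0,0,0,0.8,0,0,0,0,0,0,1,0,0,0,0,0,0,1,0,0,0,0,0,0,1,0,0,0,0,0,0,1,0,0,0,0,0,0,1,0,0,0,0,0,0,1,0,0,0,0,0,0,1,0,0,0,0,0,0,1,0,0,0,0,0,0]' 60
python3 - <<'E'
from h import *
st()
E
```

```text
t: 3.9
tool_pos: [0.4268, 0.2519, 0.0152]
orientation: [[0.608, -0.794, -0.0], [-0.794, -0.608, 0.0], [-0.0, 0.0, -1.0]]
contact_force: [-0.4, 1.1, 0.0]
grip_width: 0.173
t 3.90 tcp [0.4268 0.2519 0.0152] F [-0.41  1.11  0.01] M [ 0.071  0.16  -0.012] w 0.173 xang -52.52 zax [-2.e-04  0.e+00 -1.e+00]
```

```bash
python3 -m handwheel '[1,0,0,0.02,0,0,0,1,0,0,0.04,0,0,0,1,0,0,0.045,0,0,0,1,0,-0.01,0.045,0,0,0,1,0,-0.025,0.04,0,0,0,1,0,-0.035,0.025,0,0,0,1,0,-0.04,0.01,0,0,0,1,0,-0.04,0,0,0,0,1,0,-0.04,0,0,0,0,1,0,-0.04,0,0,0,0,1,0,-0.04,0,0,0,0,1,0,-0.04,0,0,0,0,1,0,-0.04,0,0,0,0,1,0,-0.04,0,0,0,0,1,0,-0.04,0,0,0,0,1,0,-0.035,0,0,0,0,1,-0.005,-0.025,0,0,0,0,1,0,-0.01,0,0,0,0,1,0,0,0,0,0,0,1,0,0,0,0,0,0]'
python3 - <<'E'
from h import *
st(); snap("wrist","pics/w3.png"); snap("top","pics/t3.png");snap("scene","pics/c3.png")
E
```

```text
t: 5.9
tool_pos: [0.4213, -0.2467, 0.2397]
orientation: [[0.609, -0.793, -0.001], [-0.793, -0.609, 0.002], [-0.003, -0.0, -1.0]]
contact_force: [0.5, 0.3, -3.3]
grip_width: 0.159
t 5.90 tcp [ 0.4213 -0.2467  0.2397] F [ 0.46  0.34 -3.33] M [-0.043  0.046 -0.035] w 0.159 xang -52.51 zax [-0.0013  0.0023 -1.    ]
```

View pics/w3.png

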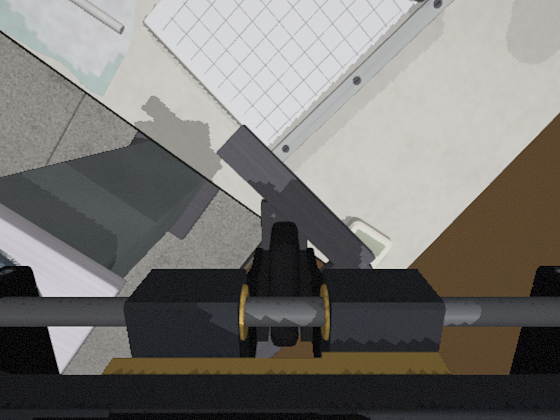

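The square is held. The rail is visible (bolts at (285,148), (357,80), (437,3) px), but the corner is out of frame, so I'll shift forward to see it.

```bash
python3 -m handwheel '[1,0.015,0.01,0,0,0,0,1,0.03,0.02,0,0,0,0,1,0.035,0.02,0,0,0,0,1,0.015,0.01,0,0,0,0,1,0,0,0,0,0,0,1,0,0,0,0,0,0,1,0,0,0,0,0,0]'
python3 - <<'E'
from h import *
st(); snap("wrist","pics/w4.png")
E
```

```text
t: 6.75
tool_pos: [0.5159, -0.1879, 0.2401]
orientation: [[0.609, -0.793, -0.001], [-0.793, -0.609, 0.0], [-0.001, 0.001, -1.0]]
contact_force: [0.3, 0.3, -2.6]
grip_width: 0.156
t 6.75 tcp [ 0.5159 -0.1879  0.2401] F [ 0.28  0.31 -2.64] M [-0.109  0.112 -0.015] w 0.156 xang -52.50 zax [-1.3e-03  3.0e-04 -1.0e+00]
```

View pics/w4.png

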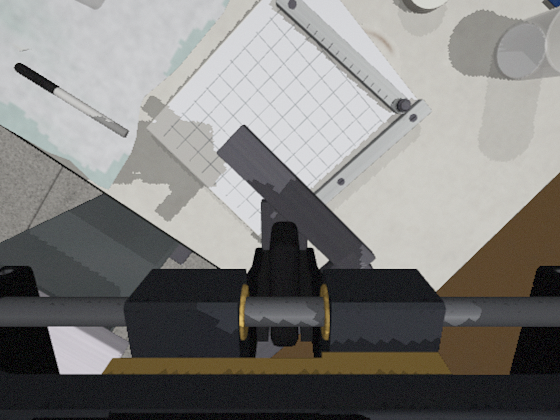

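Now the nut is at (403,104) px, the fence's free bolt at (292,4), and the rail bolts at (413,118) and (341,182). I'll zoom to fit the faces.

Run:
```python
from h import *
for f,(x0,y0,x1,y1),s,o in (("w4",(265,0,435,200),3,"w4z"),("w3",(230,0,450,190),3,"w3z")):
    im=cv2.imread(f"pics/{f}.png"); cv2.imwrite(f"pics/{o}.png",cv2.resize(im[y0:y1,x0:x1],None,fx=s,fy=s,interpolation=cv2.INTER_CUBIC))
```

```text
(no output)
```

View pics/w4z.png

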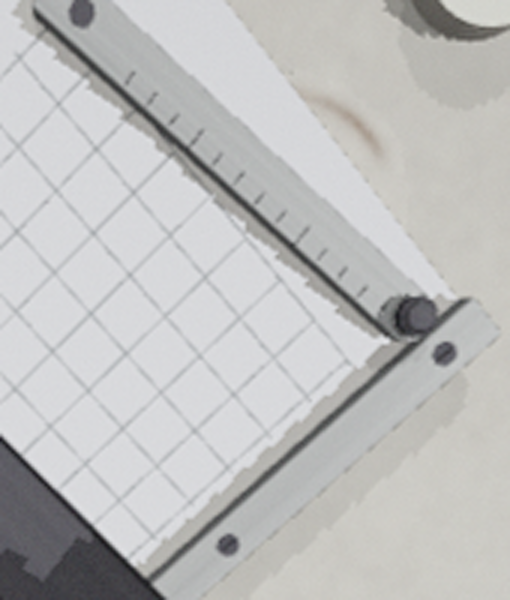

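View pics/w3z.png

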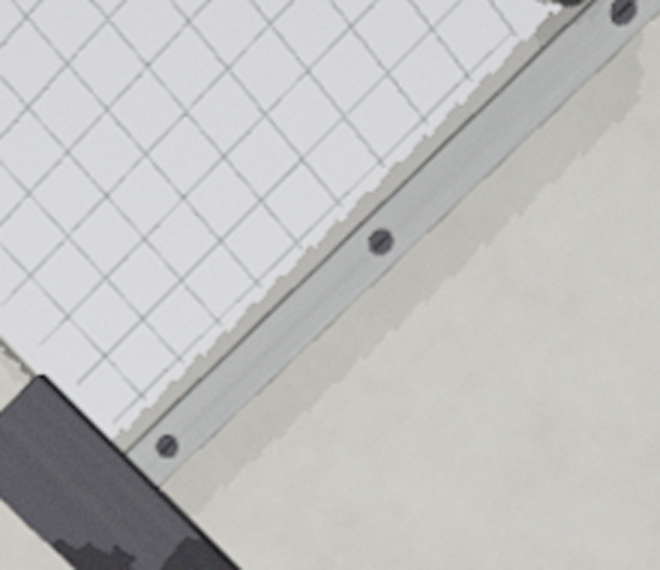

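Run:
```python
from h import *
from numpy import array
def Zf(x0,y0,s): return lambda a,b:(x0+(a+.5)/s-.5,y0+(b+.5)/s-.5)
m4,i4=load("pics/w4.png");m3,i3=load("pics/w3.png")
A=Zf(265,0,3);B=Zf(230,0,3)
res=[]
for nm,im,m,p,q in (("w4",i4,m4,A(165,572),A(400,357)),("w3",i3,m3,B(135,447),B(560,40))):
    e=edge(im,m,p,q,.027,w=3,sign=1,trim=.03); print(nm,"rail",e,ang(e[1])); res.append(e)
n=cast(m4,*A(416,314),.038)[:2]; print("nut",n)
for b in (A(444,353),A(228,545)): print("bolt",cast(m4,*b,.027)[:2])
for b in (B(167,446),B(380,241),B(624,11)): print("bolt",cast(m3,*b,.027)[:2])
fe=edge(i4,m4,A(380,315),A(40,15),.027,w=3,sign=1,trim=.1); print("fence",fe,ang(fe[1])-90)
fe=edge(i4,m4,A(380,315),A(40,15),.027,w=3,sign=0,trim=.1); print("fence",fe,ang(fe[1])-90)
# held square
for nm,im,m,tz,t in (("w4",i4,m4,.2401,array([.5159,-.1879])),("w3",i3,m3,.2397,array([.4213,-.2467]))):
    e=edge(im,m,(372,255),(246,128),tz-.0052,w=4); c=-m["R"].T@m["t"]
    d=e[1]; nrm=array([d[1],-d[0]]); print(nm,"sq fence edge",e[2:],ang(d)-90,"dist from tcp along +x",(e[0]-t)@nrm, "cam",c)
```

```text
w4 rail (array([ 0.59341055, -0.23662727], dtype=float32), array([ 0.9876872 , -0.15644196], dtype=float32), 9.671341103967279e-05, 29) -9.000433921813965
w3 rail (array([ 0.5182835 , -0.22548798], dtype=float32), array([ 0.9878617 , -0.15533617], dtype=float32), 9.774094360182062e-05, 31) -8.936293601989746
nut [ 0.66242042 -0.23549054]
bolt [ 0.66115434 -0.25622577]
bolt [ 0.55739648 -0.24003163]
bolt [ 0.45362426 -0.22337261]
bolt [ 0.55745984 -0.23955624]
bolt [ 0.66121973 -0.25690368]
fence (array([ 0.656633  , -0.12810333], dtype=float32), array([0.02016213, 0.99979675], dtype=float32), 0.00010151919559575617, 32) -1.1552886962890625
fence (array([ 0.6562742 , -0.14591601], dtype=float32), array([0.02026951, 0.99979454], dtype=float32), 0.0001026028985506855, 31) -1.1614456176757812
w4 sq fence edge (8.91905656317249e-05, 38) -7.495414733886719 dist from tcp along +x 0.040269713278977916 cam [ 0.58332037 -0.13682448  0.40258092]
w3 sq fence edge (9.452709491597489e-05, 40) -7.48748779296875 dist from tcp along +x 0.04030900441112851 cam [ 0.48875679 -0.19599048  0.40229574]
```

```bash
python3 -m handwheel '[1,0.02,0.002,0,0,0,-0.5,1,0.03,0.003,-0.02,0,0,-0.5,1,0.025,0.002,-0.04,0,0,-0.5,1,0,0,-0.04,0,0,0,1,0,0,-0.04,0,0,0,1,0,0,-0.03,0,0,0,1,0,0,-0.02,0,0,0,1,0,0,-0.01,0,0,0,1,0,0,-0.005,0,0,0,1,0,0,0,0,0,0,1,0,0,0,0,0,0,1,0,0,0,0,0,0]'
python3 - <<'E'
from h import *
st();st(); snap("wrist","pics/w5.png")
E
```

```text
t: 8.0
tool_pos: [0.5928, -0.1817, 0.0367]
orientation: [[0.588, -0.809, 0.002], [-0.809, -0.588, -0.001], [0.002, -0.001, -1.0]]
contact_force: [-0.1, -0.2, -3.2]
grip_width: 0.153
t 8.00 tcp [ 0.5928 -0.1817  0.0367] F [-0.13 -0.22 -3.16] M [-0.123  0.134  0.033] w 0.153 xang -54.02 zax [ 0.0024 -0.0012 -1.    ]
t 8.00 tcp [ 0.5928 -0.1817  0.0367] F [-0.13 -0.22 -3.16] M [-0.123  0.134  0.033] w 0.153 xang -54.02 zax [ 0.0024 -0.0012 -1.    ]
```

View pics/w5.png

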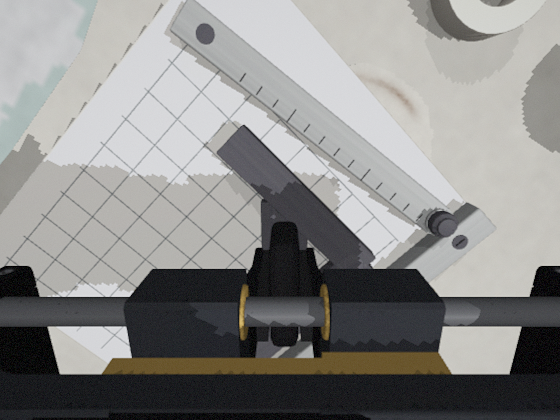

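The square hangs clear inside the corner, with its fence edge at (240,125)–(370,255) px and the fence bar at (205,35)–(440,225). I'll lower it and approach the rail.

```bash
python3 -m handwheel '[1,0,0,-0.003,0,0,0,1,0,0,-0.0035,0,0,0,1,0,0,0,0,0,0,1,-0.0006,-0.004,0,0,0,0,1,-0.0008,-0.005,0,0,0,0,1,-0.0003,-0.002,0,0,0,0,1,0,0,0,0,0,0,1,0,0,0,0,0,0,1,0,0,0,0,0,0]'
python3 - <<'E'
from h import *
st()
E
```

```text
t: 8.95
tool_pos: [0.5901, -0.1924, 0.0287]
orientation: [[0.588, -0.809, -0.0], [-0.809, -0.588, -0.0], [0.0, 0.0, -1.0]]
contact_force: [-0.1, 0.0, -1.7]
grip_width: 0.153
t 8.95 tcp [ 0.5901 -0.1924  0.0287] F [-0.11  0.01 -1.73] M [-0.253  0.223  0.033] w 0.153 xang -54.01 zax [-1.e-04 -3.e-04 -1.e+00]
```

```bash
python3 -m handwheel '[1,0,0,0.0016,0,0,0,1,0,0,0,0,0,0,1,0,0,0,0,0,0,1,0,0,0,0,0,0]'
python3 - <<'E'
from h import *
st()
E
python3 -m handwheel '[1,-0.0002,-0.001,0,0,0,0,1,-0.0002,-0.001,0,0,0,0,1,0,0,0,0,0,0]'
python3 - <<'E'
from h import *
st()
E
```

```text
t: 9.35
tool_pos: [0.5902, -0.192, 0.0303]
orientation: [[0.588, -0.809, -0.0], [-0.809, -0.588, 0.0], [-0.0, 0.0, -1.0]]
contact_force: [-0.0, -0.6, -2.8]
grip_width: 0.159
t 9.35 tcp [ 0.5902 -0.192   0.0303] F [-0.05 -0.6  -2.8 ] M [-0.075  0.146 -0.009] w 0.159 xang -54.01 zax [-1.e-04  1.e-04 -1.e+00]
t: 9.65
tool_pos: [0.5898, -0.1943, 0.0303]
orientation: [[0.587, -0.809, 0.0], [-0.809, -0.587, 0.0], [-0.0, -0.0, -1.0]]
contact_force: [-0.8, 0.0, -1.9]
grip_width: 0.155
t 9.65 tcp [ 0.5898 -0.1943  0.0303] F [-0.84  0.01 -1.87] M [-0.071  0.124 -0.058] w 0.155 xang -54.03 zax [ 0.e+00  1.e-04 -1.e+00]
```

```bash
for k in 1 2 3; do python3 -m handwheel '[1,-0.0001,-0.0006,0,0,0,0,1,0,0,0,0,0,0,1,0,0,0,0,0,0]' >/dev/null
python3 - <<'E'
from h import *
st()
E
done
```

```text
t 9.95 tcp [ 0.5897 -0.1943  0.0303] F [ 0.03  1.39 -3.28] M [ 0.401  0.    -0.026] w 0.159 xang -54.03 zax [-0.e+00  6.e-04 -1.e+00]
t 10.25 tcp [ 0.5898 -0.1944  0.0304] F [ 1.35  5.25 -1.8 ] M [ 0.77  -0.141 -0.039] w 0.153 xang -54.04 zax [ 2.0e-04  1.4e-03 -1.0e+00]
t 10.55 tcp [ 0.5897 -0.1944  0.0304] F [ 2.51  6.58 -1.58] M [ 1.082 -0.202 -0.013] w 0.151 xang -54.05 zax [ 2.0e-04  2.2e-03 -1.0e+00]
```

```bash
python3 -m handwheel '[1,0.0001,0.0005,0,0,0,0,1,0.00395,-0.00063,0,0,0,0,1,0.00395,-0.00063,0,0,0,0,1,0.00296,-0.00047,0,0,0,0,1,0,0,0,0,0,0,1,0,0,0,0,0,0]' >/dev/null
python3 - <<'E'
from h import *
st()
E
python3 -m handwheel '[1,0.00198,-0.00031,0,0,0,0,1,0.00198,-0.00031,0,0,0,0,1,0,0,0,0,0,0]' >/dev/null
python3 - <<'E'
from h import *
st()
E
```

```text
t 11.15 tcp [ 0.599  -0.1959  0.0295] F [-2.27  4.68 -2.2 ] M [ 0.896  0.362 -0.092] w 0.154 xang -54.03 zax [-0.0039  0.0028 -1.    ]
t 11.45 tcp [ 0.6027 -0.1965  0.0293] F [-1.21  5.24 -2.95] M [ 0.916  0.453 -0.033] w 0.159 xang -54.03 zax [-0.0047  0.003  -1.    ]
```

```bash
python3 -m handwheel '[1,0.00198,-0.00031,0.0004,0,0,0,1,0.00198,-0.00031,0.0004,0,0,0,1,0,0,0,0,0,0]' >/dev/null
python3 - <<'E'
from h import *
st()
E
python3 -m handwheel '[1,0.00198,-0.00031,0,0,0,0,1,0.00198,-0.00031,0,0,0,0,1,0,0,0,0,0,0]' >/dev/null
python3 - <<'E'
from h import *
st()
E
```

```text
t 11.75 tcp [ 0.6066 -0.1971  0.0301] F [-1.98  5.44 -3.52] M [ 0.837  0.395 -0.058] w 0.155 xang -54.03 zax [-0.0047  0.003  -1.    ]
t 12.05 tcp [ 0.6097 -0.1976  0.0299] F [-2.5   5.11 -3.31] M [ 0.903  0.708 -0.007] w 0.157 xang -54.01 zax [-0.0066  0.0035 -1.    ]
```

```bash
python3 -m handwheel '[1,0.00198,-0.00031,0,0,0,0,1,0.00198,-0.00031,0,0,0,0,1,0,0,0,0,0,0]' >/dev/null
python3 - <<'E'
from h import *
st(); snap("wrist","pics/w6.png")
E
```

```text
t 12.35 tcp [ 0.6137 -0.1982  0.0299] F [-2.32  4.7  -2.69] M [ 0.818  0.659 -0.033] w 0.158 xang -54.01 zax [-0.0066  0.0034 -1.    ]
```

View pics/w6.png

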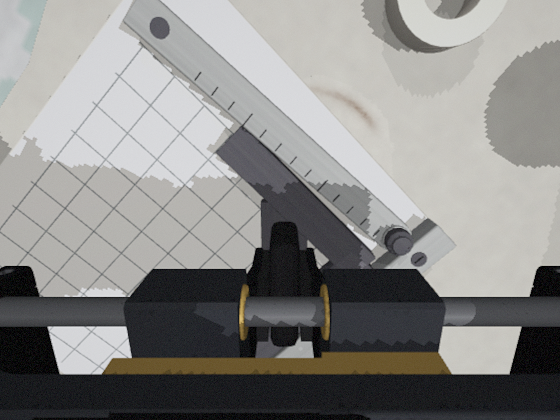

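The square's tip at (240,127) px is now pressing the fence, leaving a narrow wedge gap towards the pivot. I'll advance in 1 mm steps.

```bash
for k in 1 2 3; do python3 -m handwheel '[1,0.00099,-0.00016,0,0,0,0,1,0,0,0,0,0,0]' >/dev/null
python3 - <<'E'
from h import *
s=st(); F=s["contact_force"]; print("Fx_b %.2f Fy_b %.2f"%(F[:2]@[.9877,-.1564],F[:2]@[.1564,.9877]))
E
done
```

```text
t 12.60 tcp [ 0.6145 -0.1983  0.0298] F [-3.3   5.01 -2.54] M [0.832 0.731 0.035] w 0.160 xang -54.01 zax [-0.0069  0.0035 -1.    ]
Fx_b -4.04 Fy_b 4.43
t 12.80 tcp [ 0.6155 -0.1985  0.0298] F [-2.69  4.58 -3.36] M [ 0.827  0.75  -0.039] w 0.158 xang -54.01 zax [-0.0069  0.0035 -1.    ]
Fx_b -3.37 Fy_b 4.10
t 13.00 tcp [ 0.6165 -0.1987  0.0298] F [-2.84  4.61 -3.49] M [ 0.822  0.693 -0.054] w 0.158 xang -54.01 zax [-0.0069  0.0035 -1.    ]
Fx_b -3.53 Fy_b 4.11
```

```bash
for k in 1 2 3 4; do python3 -m handwheel '[1,0.0007,-0.0001,0,0,0,0,1,0,0,0,0,0,0]' >/dev/null
python3 - <<'E'
from h import *
s=st(); F=s["contact_force"]; f=F[:2]@[.9877,-.1564]; print("Fx_b %.2f Fy_b %.2f"%(f,F[:2]@[.1564,.9877]))
E
done
```

```text
t 13.20 tcp [ 0.6171 -0.1987  0.0298] F [-3.23  4.39 -3.37] M [ 0.796  0.737 -0.005] w 0.157 xang -54.01 zax [-0.0069  0.0035 -1.    ]
Fx_b -3.87 Fy_b 3.83
t 13.40 tcp [ 0.6178 -0.1989  0.0298] F [-2.3   4.68 -2.64] M [ 0.808  0.711 -0.055] w 0.154 xang -54.01 zax [-0.0069  0.0035 -1.    ]
Fx_b -3.00 Fy_b 4.26
t 13.60 tcp [ 0.6186 -0.199   0.0298] F [-3.02  4.19 -2.18] M [ 0.824  0.728 -0.018] w 0.155 xang -54.01 zax [-0.0069  0.0035 -1.    ]
Fx_b -3.64 Fy_b 3.67
t 13.80 tcp [ 0.6193 -0.1991  0.0298] F [-2.84  4.91 -3.34] M [ 0.788  0.69  -0.104] w 0.156 xang -54.01 zax [-0.0068  0.0034 -1.    ]
Fx_b -3.58 Fy_b 4.41
```

Run:
```python
from h import *
m,im=snap("wrist","pics/w7.png")
cv2.imwrite("pics/w7z.png",cv2.resize(im[0:280,110:460],None,fx=2.1,fy=2.1,interpolation=cv2.INTER_CUBIC))
```

```text
(no output)
```

View pics/w7z.png

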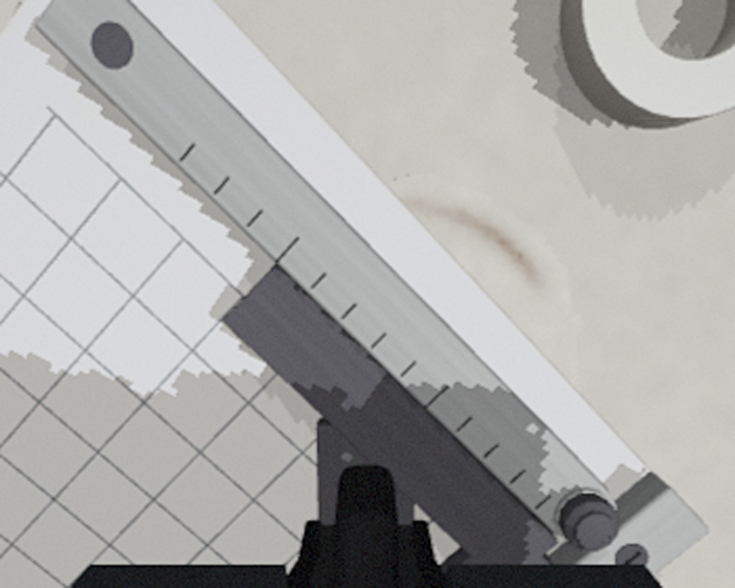

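```bash
cat > fm.py <<'E'
from h import *
def meas(im,m,inner,outer,plate):
    Z=lambda a,b:(110+(a+.5)/2.1-.5,(b+.5)/2.1-.5)
    for nm,(p,q),h in (("inner",inner,.027),("outer",outer,.027),("plate",plate,.013)):
        e=edge(im,m,Z(*p),Z(*q),h,w=4,trim=.08); print(nm,"yaw %.2f"%(ang(e[1])-90),"res %.5f"%e[2],e[3],e[0])
E
python3 - <<'E'
from fm import *
m,im=load("pics/w7.png")
meas(im,m,((265,252),(45,38)),((570,445),(150,20)),((600,420),(230,15)))
E
```

```text
inner yaw -8.46 res 0.00007 29 [ 0.67376804 -0.10802187]
outer yaw -8.38 res 0.00006 40 [ 0.68522257 -0.1508443 ]
plate yaw -9.10 res 0.00008 39 [ 0.6959069  -0.15979086]
```

```bash
for k in 1 2 3 4; do python3 -m handwheel '[1,0.0005,-0.0001,0,0,0,0,1,0,0,0,0,0,0]' >/dev/null
python3 - <<'E'
from h import *
s=st(); F=s["contact_force"]; f=F[:2]@[.9877,-.1564]; print("Fx_b %.2f Fy_b %.2f"%(f,F[:2]@[.1564,.9877]))
E
done
```

```text
t 14.05 tcp [ 0.6197 -0.1992  0.0298] F [-3.13  4.44 -2.43] M [ 0.822  0.735 -0.044] w 0.153 xang -54.01 zax [-0.0069  0.0035 -1.    ]
Fx_b -3.79 Fy_b 3.89
t 14.25 tcp [ 0.6202 -0.1992  0.0298] F [-3.92  4.83 -2.69] M [0.858 0.658 0.027] w 0.153 xang -54.01 zax [-0.0069  0.0035 -1.    ]
Fx_b -4.63 Fy_b 4.15
t 14.45 tcp [ 0.6203 -0.1993  0.0298] F [-3.5   5.25 -1.31] M [ 0.801  0.822 -0.004] w 0.153 xang -54.00 zax [-0.0079  0.0038 -1.    ]
Fx_b -4.28 Fy_b 4.64
t 14.65 tcp [ 0.6204 -0.1992  0.0298] F [-5.4   4.46 -1.24] M [0.81  0.951 0.013] w 0.158 xang -54.00 zax [-0.0088  0.004  -1.    ]
Fx_b -6.04 Fy_b 3.56
```

```bash
for k in 1 2; do python3 -m handwheel '[1,0.0004,-0.0006,0,0,0,0,1,0,0,0,0,0,0]' >/dev/null
python3 - <<'E'
from h import *
s=st(); F=s["contact_force"]; f=F[:2]@[.9877,-.1564]; print("Fx_b %.2f Fy_b %.2f"%(f,F[:2]@[.1564,.9877]))
E
done
python3 - <<'E'
from fm import *
m,im=snap("wrist","pics/w8.png")
meas(im,m,((265,252),(45,38)),((570,445),(150,20)),((600,420),(230,15)))
cv2.imwrite("pics/w8z.png",cv2.resize(im[0:280,110:460],None,fx=2.1,fy=2.1,interpolation=cv2.INTER_CUBIC))
E
```

```text
t 14.85 tcp [ 0.6204 -0.1993  0.0298] F [-5.81  5.88 -0.36] M [ 0.975  1.029 -0.05 ] w 0.153 xang -54.01 zax [-0.0097  0.0051 -0.9999]
Fx_b -6.65 Fy_b 4.90
t 15.05 tcp [ 0.6204 -0.1993  0.0298] F [-6.04  7.85  0.39] M [ 1.143  1.123 -0.032] w 0.156 xang -54.01 zax [-0.0106  0.0061 -0.9999]
Fx_b -7.20 Fy_b 6.81
inner yaw -8.96 res 0.00008 17 [ 0.6750649  -0.10961818]
outer yaw -9.10 res 0.00008 36 [ 0.6867675  -0.14783978]
plate yaw -9.11 res 0.00007 39 [ 0.69811094 -0.14625132]
```

View pics/w8z.png

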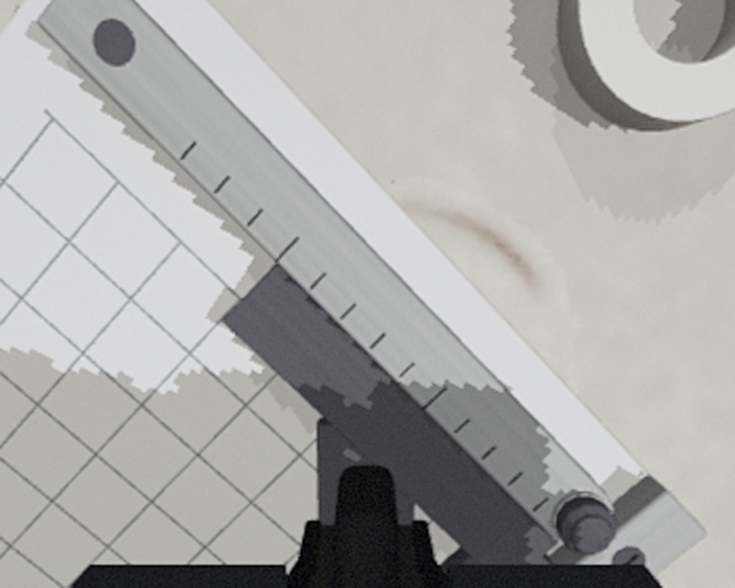

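Fence and board edge now both read about -9.1°, so the fence is true, and there is no gap visible along (280,265)–(550,530) in the zoom. I'll press a touch more and hold for over 2 s.

```bash
python3 -m handwheel '[1,0.0004,-0.0005,0,0,0,0,1,0,0,0,0,0,0,1,0,0,0,0,0,0,1,0,0,0,0,0,0,1,0,0,0,0,0,0,1,0,0,0,0,0,0]' >/dev/null
python3 - <<'E'
from h import *
s=st(); F=s["contact_force"]; f=F[:2]@[.9877,-.1564]; print("Fx_b %.2f Fy_b %.2f"%(f,F[:2]@[.1564,.9877]))
E
python3 -m handwheel '[1,0,0,0,0,0,0,1,0,0,0,0,0,0,1,0,0,0,0,0,0,1,0,0,0,0,0,0,1,0,0,0,0,0,0,1,0,0,0,0,0,0,1,0,0,0,0,0,0,1,0,0,0,0,0,0,1,0,0,0,0,0,0,1,0,0,0,0,0,0,1,0,0,0,0,0,0,1,0,0,0,0,0,0,1,0,0,0,0,0,0,1,0,0,0,0,0,0,1,0,0,0,0,0,0,1,0,0,0,0,0,0,1,0,0,0,0,0,0,1,0,0,0,0,0,0,1,0,0,0,0,0,0]' >/dev/null
python3 - <<'E'
from fm import *
s=st(); F=s["contact_force"]; f=F[:2]@[.9877,-.1564]; print("Fx_b %.2f Fy_b %.2f"%(f,F[:2]@[.1564,.9877]))
m,im=snap("wrist","pics/w9.png")
meas(im,m,((265,252),(45,38)),((570,445),(150,20)),((600,420),(230,15)))
# square's fence edge: outer top at z ~ .0245
e=edge(im,m,(370,253),(246,130),.0249,w=3,trim=.15); print("sq fence edge yaw",ang(e[1])-90,e[2],e[3])
E
```

```text
t 15.70 tcp [ 0.6204 -0.1993  0.0298] F [-5.85  7.4   0.55] M [ 1.331  1.194 -0.106] w 0.158 xang -54.01 zax [-0.0115  0.0068 -0.9999]
Fx_b -6.94 Fy_b 6.40
t 17.60 tcp [ 0.6204 -0.1993  0.0298] F [-5.65  7.89  0.98] M [ 1.293  1.161 -0.112] w 0.156 xang -54.01 zax [-0.0115  0.0068 -0.9999]
Fx_b -6.81 Fy_b 6.91
inner yaw -7.39 res 0.00157 40 [ 0.67465883 -0.10101804]
outer yaw -9.09 res 0.00008 38 [ 0.68671095 -0.14829831]
plate yaw -9.07 res 0.00007 38 [ 0.69774663 -0.14845286]
sq fence edge yaw -9.185813903808594 8.627686474937946e-05 37
```

Held over 2.5 s at about 7 N on each face. Now I'll back off diagonally from both faces.

```bash
python3 -m handwheel '[1,-0.0004,0.0006,0,0,0,0,1,-0.0004,0.0006,0,0,0,0,1,-0.0004,0.0006,0,0,0,0,1,-0.0004,0.0006,0,0,0,0,1,-0.0004,0.0006,0,0,0,0,1,-0.0004,0.0006,0,0,0,0,1,-0.0006,0.0008,0,0,0,0,1,-0.0008,0.0011,0,0,0,0,1,-0.0008,0.0011,0,0,0,0,1,-0.0016,0.0022,0,0,0,0,1,-0.0016,0.0022,0.001,0,0,0,1,0,0,0,0,0,0]' >/dev/null
python3 - <<'E'
from fm import *
s=st(); F=s["contact_force"]; f=F[:2]@[.9877,-.1564]; print("Fx_b %.2f Fy_b %.2f"%(f,F[:2]@[.1564,.9877]))
m,im=snap("wrist","pics/w10.png")
cv2.imwrite("pics/w10z.png",cv2.resize(im[0:280,110:460],None,fx=2.1,fy=2.1,interpolation=cv2.INTER_CUBIC))
E
```

```text
t 18.85 tcp [ 0.6191 -0.1916  0.0331] F [ 0.64 -0.5  -3.06] M [-0.046  0.16   0.012] w 0.157 xang -54.00 zax [ 0.0038 -0.0011 -1.    ]
Fx_b 0.71 Fy_b -0.39
```

View pics/w10z.png

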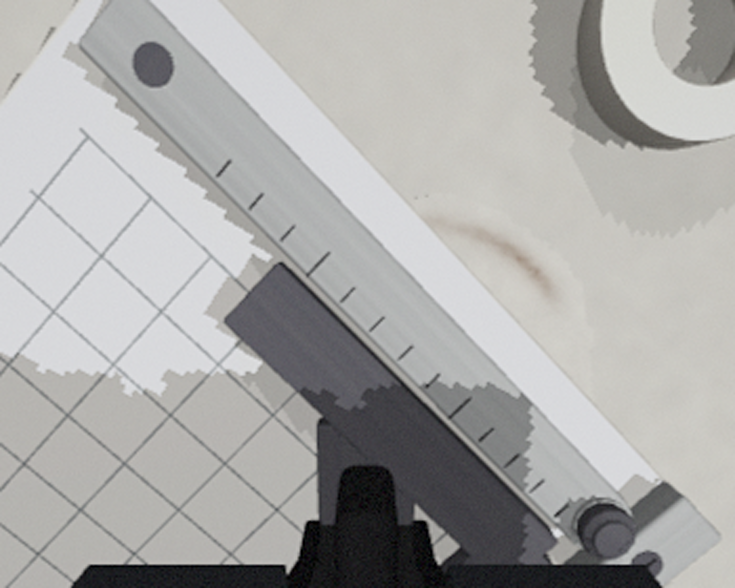

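The square is parted from both faces with a parallel sliver gap. I'll move further out, lift, and re-measure the fence.

```bash
python3 -m handwheel '[1,-0.005,0.002,0.001,0,0,0,1,-0.01,0.003,0.003,0,0,0,1,-0.01,0.003,0.01,0,0,0,1,0,0,0.03,0,0,0,1,0,0,0.04,0,0,0,1,0,0,0.04,0,0,0,1,-0.02,0,0.03,0,0,0,1,-0.03,0,0.02,0,0,0,1,-0.03,0,0.01,0,0,0,1,0,0,0,0,0,0,1,0,0,0,0,0,0,1,0,0,0,0,0,0]'
python3 - <<'E'
from h import *
st();m,im=snap("wrist","pics/w11.png")
E
```

```text
t: 20.1
tool_pos: [0.5128, -0.1837, 0.2163]
orientation: [[0.587, -0.809, 0.001], [-0.809, -0.587, -0.0], [0.001, -0.001, -1.0]]
contact_force: [-0.1, 0.1, -2.6]
grip_width: 0.157
t 20.10 tcp [ 0.5128 -0.1837  0.2163] F [-0.06  0.07 -2.65] M [-0.104  0.095 -0.034] w 0.157 xang -54.02 zax [ 1.e-03 -4.e-04 -1.e+00]
```

View pics/w11.png

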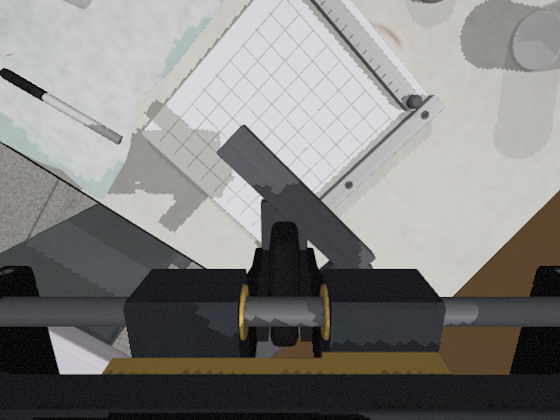

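Run:
```python
from h import *
m,im=load("pics/w11.png")
e=edge(im,m,(406,104),(322,12),.027,w=4,sign=1); print("inner fence",ang(e[1])-90,e[2:])
r=edge(im,m,(325,203),(414,124),.027,w=4,sign=1); print("rail",ang(r[1]),r[2:])
e=edge(im,m,(421,88),(355,15),.027,w=3); print("outer fence",ang(e[1])-90,e[2:])
cv2.imwrite("pics/w11z.png",cv2.resize(im[0:215,270:460],None,fx=2.8,fy=2.8,interpolation=cv2.INTER_CUBIC))
```

```text
inner fence -9.130760192871094 (8.846287528285757e-05, 33)
rail -35.0715446472168 (0.001693161204457283, 10)
outer fence -3.3160247802734375 (0.001100917812436819, 30)
```

View pics/w11z.png

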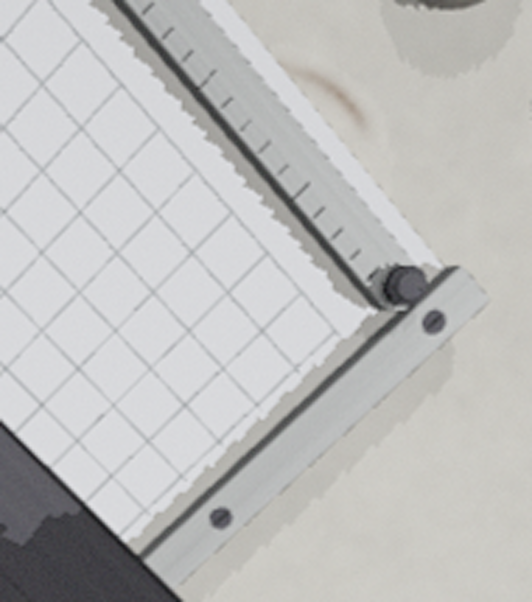

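Run:
```python
from h import *
m,im=load("pics/w11.png")
Z=lambda a,b:(270+(a+.5)/2.8-.5,(b+.5)/2.8-.5)
e=edge(im,m,Z(378,298),Z(130,10),.027,w=3,sign=1); print("inner fence",ang(e[1])-90,e[2:])
r=edge(im,m,Z(150,553),Z(400,322),.027,w=3,sign=1); print("rail",ang(r[1]),r[2:])
```

```text
inner fence -9.08843994140625 (0.00015429808991029859, 35)
rail -9.269506454467773 (9.964470137902026e-09, 19)
```

Fence at about -9.1° and rail between -9.0° and -9.27°, so it is square to within about 0.2° after withdrawal. Now I'll carry the square back to its free spot on the worktop.

```bash
python3 -m handwheel '[1,-0.003,0.015,0,0,0,0,1,-0.006,0.03,0,0,0,0,1,-0.007,0.04,0,0,0,0,1,-0.007,0.043,0,0,0,0,1,-0.007,0.043,0,0,0,0,1,-0.007,0.043,0,0,0,0,1,-0.007,0.043,0,0,0,0,1,-0.007,0.043,0,0,0,0,1,-0.007,0.043,0,0,0,0,1,-0.007,0.04,0,0,0,0,1,-0.006,0.032,0,0,0,0,1,-0.002,0.016,0,0,0,0,1,0,0.005,0,0,0,0,1,0,0,0,0,0,0,1,0,0,0,0,0,0]'
python3 -m handwheel '[1,0,0,-0.03,0,0,0,1,0,0,-0.04,0,0,0,1,0,0,-0.04,0,0,0,1,0,0,-0.03,0,0,0,1,0,0,-0.02,0,0,0,1,0,0,-0.01,0,0,0,1,0,0,0,0,0,0,1,0,0,0,0,0,0]'
python3 - <<'E'
from h import *
st();m,im=snap("wrist","pics/w12.png")
E
```

```text
t: 21.65
tool_pos: [0.4393, 0.2518, 0.2158]
orientation: [[0.587, -0.809, -0.001], [-0.809, -0.587, -0.001], [0.0, 0.001, -1.0]]
contact_force: [0.5, -0.4, -2.9]
grip_width: 0.159
t: 22.45
tool_pos: [0.4404, 0.2521, 0.0468]
orientation: [[0.587, -0.81, 0.001], [-0.81, -0.587, 0.0], [0.0, -0.001, -1.0]]
contact_force: [1.0, 0.3, -2.5]
grip_width: 0.156
t 22.45 tcp [0.4404 0.2521 0.0468] F [ 1.04  0.34 -2.54] M [-0.069  0.127 -0.059] w 0.156 xang -54.07 zax [ 1.3e-03  4.0e-04 -1.0e+00]
```

View pics/w12.png

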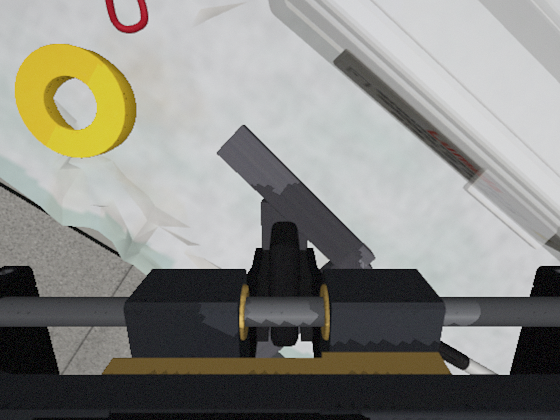

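The spot is clear: tape at (75,100) px, marker cap at (455,352). Lowering onto the worktop.

```bash
python3 -m handwheel '[1,0,0,-0.015,0,0,0,1,0,0,-0.01,0,0,0,1,0,0,-0.004,0,0,0,1,0,0,-0.001,0,0,0,1,0,0,0,0,0,0,1,0,0,0,0,0,0]'
python3 -m handwheel '[1,0,0,-0.001,0,0,0,1,0,0,0,0,0,0,1,0,0,0,0,0,0]'
```

```text
t: 23.1
tool_pos: [0.4397, 0.2525, 0.0165]
orientation: [[0.588, -0.809, 0.001], [-0.809, -0.588, 0.0], [0.0, -0.001, -1.0]]
contact_force: [0.6, -0.0, -2.8]
grip_width: 0.158
t: 23.4
tool_pos: [0.4399, 0.2525, 0.0156]
orientation: [[0.588, -0.809, 0.001], [-0.809, -0.588, 0.0], [0.0, -0.001, -1.0]]
contact_force: [0.2, 0.1, 2.8]
grip_width: 0.158
```

```bash
python3 -m handwheel '[0.7,0,0,0,0,0,0,0.5,0,0,0,0,0,0,0.4,0,0,0,0,0,0,0.4,0,0,0,0,0,0,0.4,0,0,0,0,0,0,0.4,0,0,0,0,0,0]'
python3 -m handwheel '[0.4,0,0,0.01,0,0,0,0.4,0,0,0.03,0,0,0,0.4,0,0,0.045,0,0,0,0.4,0,0,0.045,0,0,0,0.4,0,0,0.045,0,0,0,0.4,0,0,0.025,0,0,0,0.4,0,0,0,0,0,0,0.4,0,0,0,0,0,0]'
python3 - <<'E'
from h import *
st();m,im=snap("wrist","pics/w13.png"); snap("top","pics/t13.png"); snap("scene","pics/c13.png")
E
```

```text
t: 24.0
tool_pos: [0.4394, 0.2523, 0.0151]
orientation: [[0.588, -0.809, -0.0], [-0.809, -0.588, -0.0], [-0.0, 0.0, -1.0]]
contact_force: [0.4, -0.5, -0.8]
grip_width: 0.57
t: 24.8
tool_pos: [0.4392, 0.2523, 0.2159]
orientation: [[0.588, -0.809, 0.001], [-0.809, -0.588, 0.0], [0.0, -0.001, -1.0]]
contact_force: [0.3, 0.0, -0.2]
grip_width: 0.598
t 24.80 tcp [0.4392 0.2523 0.2159] F [ 0.32  0.05 -0.23] M [-0.063  0.161 -0.012] w 0.598 xang -54.01 zax [ 1.2e-03  4.0e-04 -1.0e+00]
```

View pics/w13.png

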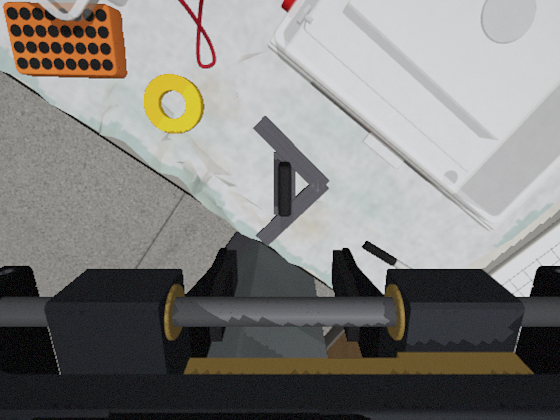

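View pics/t13.png

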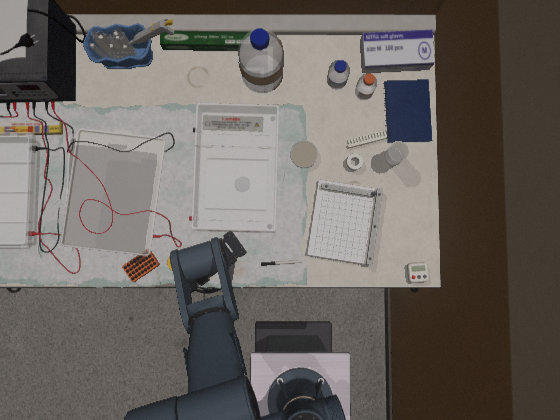

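```bash
python3 - <<'E'
from h import *
m,im=load("pics/w13.png")
e=edge(im,m,(327,180),(266,118),.010); print("square yaw",ang(e[1])-90,e[2:])
a=cv2.imread("pics/top0.png").astype(int);b=cv2.imread("pics/t13.png").astype(int)
for n,(x,y) in dict(timer=(418,272),marker=(282,263),dish=(304,154),tubes=(141,265),tape2=(355,162)).items():
    print(n,abs(a-b)[y-14:y+14,x-22:x+22].mean().round(2))
E
python3 -c "
from plant import robot
print(robot.finish_job())"
```

```text
square yaw -9.308097839355469 (7.1073453000281e-05, 22)
timer 5.14
marker 5.16
dish 4.93
tubes 3.8
tape2 5.18
the job is handed in; nothing more can be done
None
```

I picked the square up by its grip, slid it along the rail into the corner until the fence swung flush, and held it pressed for about 2.5 s. I then backed it out diagonally, laid it flat on the worktop left of the board, and handed the job in at about 25 s.

- **Pressing force:** the wrist read about 7 N towards each face during the hold, well under 20 N. It can't separate contact force from friction. My worst case, with friction on the board taken into account, leaves the fence contact at about 0.4 N, below the 1 N required. I think it was well above that, because the square stopped dead once flush and the load kept rising.
- **Flush fit:** while pressed, the fence read -9.1° and the square's fence edge -9.2°. No gap was visible along the fence edge. The rail edge was hidden under the gripper, so I judged it by force and angle only.
- **Fence after withdrawal:** it read -9.1° against a rail reading of -9.0° to -9.3°. The two agree within about 0.3°; the last rail fit (-9.3°) used few points. One earlier set of fits failed because they latched onto the wrong edges, so I redid them.
- **Square and bystanders:** the last wrist picture shows the square on the worktop, let go and clear of the board. The marker, timer, petri dish and tube block looked unmoved between the first and last overhead pictures. The yellow tape was hidden by the arm in the last overhead picture, and the wrist view shows it clear of the square.

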